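# Knock the stuck chocolate puck out of its die

### The job

Take the ejector rod out of its wooden rest, feel for the guide bore in the steel shuttle on top of the knock-out stand, and push the rod gently down through it until the stuck chocolate puck is driven all the way out of the die and stands on the stand's base, never pressing hard on the stand or the puck. Then put the rod back upright in its rest, fully home, and leave the bell, the bowl and the chocolate cup where they are.

Things in the scene. Friction and masses are not known exactly. Their poses are not given: they have to be found in the camera images.
- rod: Loose ejector rod, about 160 g, upright in the rest. Origin: centre of its lower tip, z up the rod. Steel shaft 12.4 mm thick (tip chamfered 1 mm) for 60 mm, steel collar 30 mm wide from 60 to 66 mm, square wooden handle 22 x 22 mm from 66 to 114 mm above the tip, flat sides across the rod's x and y. Grasp the handle from above across two flats.
- rest: Fixed wooden block 60 x 60 x 66 mm with an upright through hole 18 mm wide (2 mm chamfer) in its middle. Origin: centre of its underside, z up. The rod stands in it at the start. When home, the rod's collar lies on the block's top and its tip is 6 mm above this origin.
- stand: Fixed foot plate (4 mm thick) of the knock-out stand, origin at the centre of its underside, z up. On it a wooden bridge 90 mm (x) by 124 mm (y), open at -x and +x, stands on rubber feet that sink 1 mm per 4 N (at most 6 mm; sizes here are unloaded): base top at z = 18 mm, shuttle on top, under it a die sleeve with the puck, lower end at z = 44 mm. Over 30 N from the rod is damage.
- shuttle_range (a point): Fixed point of the stand, 70 mm above its origin: the middle of the shuttle's range, at its top face. The shuttle is a flat steel plate 72 mm (x) by 90 mm (y), 8 mm thick, with a 15 mm guide bore (1 mm chamfer) in its middle. It is clamped stiffly somewhere along the stand's y: the bore is at x = 0, y = -12 to +12 mm from here, not measured; look or feel for it. Elsewhere is flat steel.
- puck (a joint): How far (m) the chocolate puck (29 mm wide, 14 mm high) is driven down in the die. 0: seated, top 10 mm below the bore's mouth; starts at 0 to 0.003. 0.028: stands on the bridge's base (hard stop), top 38 mm below the bore's mouth, clear of the sleeve. It needs a push of about 8 N all the way, plus 1 N per 10 mm/s, and stays where it is left.
- bell: Bystander: white domed service bell, 80 mm wide, 60 mm high, origin under its centre.
- bowl: Bystander: oval bowl of hazelnuts, 94 x 128 mm, 53 mm high, origin under its centre.
- cup: Bystander: loose fluted chocolate cup, 37 mm wide, 28 mm high, origin under its centre.

How it is judged:
By the outcome, as a careful person would: the job done as asked, in the order asked, and still so for the second after the job is handed in, with the robot touching nothing.
It also fails if it takes over 72 s, if anything falls off the work surface, if the arm or the gripper's body presses on something with over 40 N, if the wrist force passes 120 N, or if a joint passes its speed limit or range.

### The arm

A 7-joint arm with a two-finger parallel gripper is mounted at the origin on a cart in front of the work surface, level with it; the furniture and walls round the work are solid. World frame = base frame: x ahead of the robot, y to its left, z up, the work surface at z = 0. Lengths are in m, angles in rad, forces in N, time in s.
With the tool pointing down it reaches from about 0.425 to 0.875 m from the base axis. Payload 8.4 kg.
Tool frame: the origin (TCP) lies at the very end of the fingers, on their centre line; the grasp point (between the pads) lies 19 mm behind it; z points along the fingers, y is the line along which they close (so a half turn about z gives the same grasp; the last joint's range is limited). The gripper opens to 85 mm and grips with 20 to 120 N. Pads are 22 mm wide; open, the fingers measure 114 mm over their backs; the gripper's body (76 mm by 85 mm) begins 54 mm behind the grasp point. The pads swing forward as they close: fully open they stand 13 mm farther back than shut.
Start: joints at [-1.364, 0.333, 0.04, 1.465, -0.013, 1.343, -0.059], TCP at [0.196, 0.62, 0.203] pointing down, gripper open.
Joint ranges: [-2.58, 2.58], [-0.38, 2.09], [-1.3, 1.39], [0.25, 2.4], [-1.5, 4.64], [0.08, 2.09], [-2.65, 2.65]. Speed limits (rad/s): [2.22, 2.22, 2.79, 2.79, 3.14, 3.14, 3.14].

### API

Orientations are given as a unit quaternion [w, x, y, z].
In Python, from cell import get_state, read_camera, camera_model, hand_in gives the robot as it stands.
- The arm moves only by the tool pendant, called after "Emit:" by a JSON object that holds its "fn" and its "kwargs", one argument or row to a line. Schema: {"type":"object","properties":{"offsets":{"type":"array","items":{"type":"array","prefixItems":[{"type":"array","items":{"type":"number"},"minItems":3,"maxItems":3},{"type":"array","items":{"type":"number"},"minItems":3,"maxItems":3}],"minItems":2,"maxItems":2},"minItems":1,"maxItems":10},"aperture":{"type":"number"},"squeeze":{"type":"number"},"only":{"type":"string"},"quiet":{"type":"boolean"},"lines":{"type":"string"}},"required":["offsets"],"additionalProperties":false}. offsets is a list of rows, 1 to 10 of them, each written [[dx, dy, dz], [rx, ry, rz]]: dx, dy, dz in m, then a rotation vector rx, ry, rz in rad; each row shifts and turns the commanded pose from where the row before left it, along the tool's axes as they then stand; what a row does not reach is not made up. A row lasts 1/8 s, in which the tool goes at most 0.0625 m and 0.188 rad, less where a joint would pass 70% of its speed; a pose out of reach is approached as far as the arm can. aperture is the finger opening in m, set as the call begins (left out keeps the last). The fingers move at their own pace and stop on an object; squeeze is the grip in N (left out, the last holds). Time passes only in rows, so rows that do not move let the fingers close. The tool returns the time, the measured TCP pose, the force, the opening and the grip force at its end. only (a regular expression) keeps the lines of the reply that match it, lines (a string "A,B") keeps lines A to B, and quiet returns only ok. Input that does not fit is refused with a message, and nothing moves.
- get_state(): the state, without advancing time (a new reading comes with each control period).
- read_camera(name): name is "side" or "top" or "wrist"; returns the picture (400x640x3 uint8, red, green, blue); there is no depth.
- camera_model(name): a dict with "fx", "fy", "cx", "cy" (pixels), "position" and "attitude" of the camera in the world. Camera axes: x right, y up, looking along -z (the intrinsics and any distortion apply to the point x, -y, -z); pixel columns grow to the right and rows downward; lengths in m; the calibration is good to about 2 mm. A picture is of the moment at which its call begins: read the wrist's pose just before it. camera_model takes no time and is no camera call; for the wrist camera it gives the pose at the moment of the call.
- hand_in(): hands the job in; it is judged then, once.
The state is a dict: "time": time; "joint_positions": joint angles; "dq": joint speeds; "joint_efforts": joint torques, N m; "eef_pos": TCP position; "ee_rot": TCP orientation; "force": force on the tool from outside, world axes, zero at the start; "wrist_torque": the same for the moment, N m; "opening": finger opening in m; "grip_force": force on a finger pad.
Only numpy, scipy, OpenCV 4.12 (cv2) and the standard library are available. Lean on these libraries where they do the work, as an engineer would, in place of code of your own. Each camera call takes 0.05 s, during which the arm holds its last target. There are 200 camera calls.

## Working session

There is one attempt and no reset: what is moved stays moved. The work goes in short steps, Python scripts to look and compute and a tool call to move; the robot and the scene stay as the last step left them, time stands still between calls to the robot, and variables do not carry over. Pictures are saved under pics/ and viewed, at most 10 in all, crops included, and the job is handed in when it is done.

```bash
mkdir -p pics
```

Create h.py:
```python
import numpy as np, cv2
from cell import get_state, read_camera, camera_model
from scipy.spatial.transform import Rotation as R
def rot(a):
    a=np.array(a,float)
    return a if a.shape==(3,3) else R.from_quat(a,scalar_first=True).as_matrix()
def ray(m,u,v):
    d=np.array([(u-m['cx'])/m['fx'],-(v-m['cy'])/m['fy'],-1.])
    return np.array(m['position']),rot(m['attitude'])@d
def onz(m,u,v,z):
    p,d=ray(m,u,v); return p+d*(z-p[2])/d[2]
def proj(m,P):
    q=rot(m['attitude']).T@(np.array(P)-m['position']); return m['cx']-m['fx']*q[0]/q[2], m['cy']+m['fy']*q[1]/q[2]
```

Run:
```python
from h import *
ims=[]
for n in("top","side"):
    m=camera_model(n); im=read_camera(n)[:,:,::-1]; cv2.imwrite(f'pics/{n}0.png',im); print(n,m)
s=get_state(); print(s)
```

```text
top {'fx': 509.73574251493676, 'fy': 509.73574251493676, 'cx': 323.626536677583, 'cy': 201.53213776404309, 'position': array([0.4654184 , 0.01958577, 1.02177171]), 'attitude': array([ 0.7083945 ,  0.03210619, -0.04389858, -0.70371822])}
side {'fx': 362.74480815819896, 'fy': 362.74480815819896, 'cx': 322.0424027519041, 'cy': 196.76964851669172, 'position': array([ 0.14954356, -0.56324528,  0.52279385]), 'attitude': array([ 0.84172734,  0.44923126, -0.14140232, -0.26399196])}
{'time': 0.1, 'joint_positions': array([-1.36418618,  0.33380598,  0.03986619,  1.46621633, -0.01338506,
        1.34332607, -0.05851871]), 'dq': array([ 0.00115248, -0.00192255,  0.00165418, -0.00156661,  0.00116712,
        0.002457  ,  0.00222703]), 'joint_efforts': array([ 3.81901511e-03, -6.60014963e+01,  1.37015551e+00, -4.06462991e+01,
        1.71929895e-02,  9.32095136e-03, -6.28798875e-05]), 'eef_pos': array([0.19557783, 0.61937575, 0.20231591]), 'ee_rot': array([-5.87715679e-05,  1.52322085e-01,  9.88330627e-01, -7.42705858e-04]), 'force': array([-0.16396533, -0.55124175, -0.45806653]), 'wrist_torque': array([-0.00952761, -0.02007962, -0.01848769]), 'grip_force': 0.0, 'opening': 0.08528028935642602}
```

View pics/top0.png

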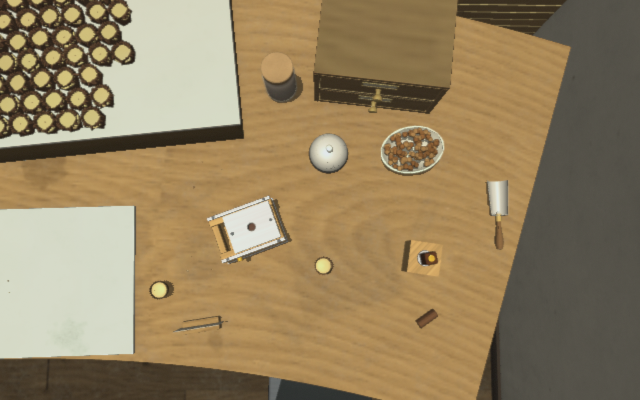

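View pics/side0.png

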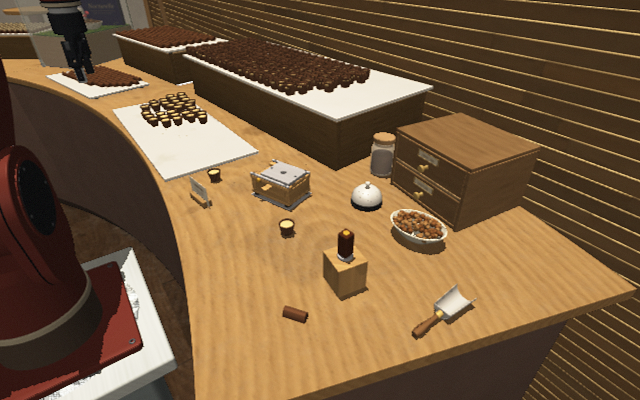

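The top view shows the stand with its dark bore near (251,227), the rest near (423,258) with the rod top near (431,258), the bell at (328,152), the bowl at (412,150) and the cup at (323,266). I'll zoom in on the stand and rest.

Run:
```python
from h import *
im=cv2.imread('pics/top0.png'); s=cv2.imread('pics/side0.png')
a=cv2.resize(im[185:275,200:300],(400,360),interpolation=cv2.INTER_CUBIC)
b=cv2.resize(im[230:290,390:456],(400,360),interpolation=cv2.INTER_CUBIC)
c=cv2.resize(s[150:220,240:320],(400,240)[:2],interpolation=cv2.INTER_CUBIC)
d=cv2.resize(s[220:304,300:400],(400,240),interpolation=cv2.INTER_CUBIC)
cv2.imwrite('pics/z.png',np.vstack([np.hstack([a,b]),np.hstack([c,d])]))
m=camera_model('top')
for n,u,v,z in[('bore',251,227,.07),('rod',431,258,.12),('bell',328,152,.03),('cup',323,266,.02),('bowl',412,150,.04)]: print(n,onz(m,u,v,z))
print(m['position'])
# white shuttle
hsv=cv2.cvtColor(im,cv2.COLOR_BGR2HSV); mk=cv2.inRange(hsv,(0,0,150),(179,60,255))[185:275,200:300]
cs,_=cv2.findContours(mk,cv2.RETR_EXTERNAL,2)
for q in cs:
    if cv2.contourArea(q)>100:
        r=cv2.minAreaRect(q); bx=cv2.boxPoints(r)+[200,185]; print(bx.round(1).tolist()); print([onz(m,*x,.07)[:2].round(4).tolist() for x in bx])
```

```text
bore [0.51946962 0.1390807  0.07      ]
rod [ 0.46402244 -0.18529418  0.12      ]
bell [ 0.6711716  -0.00476344  0.03      ]
cup [0.44716162 0.00366322 0.02      ]
bowl [ 0.67461542 -0.16958137  0.04      ]
[0.4654184  0.01958577 1.02177171]
[[213.0, 215.5], [267.9, 195.3], [284.3, 239.7], [229.3, 259.9]]
[[0.5405, 0.2103], [0.5793, 0.1087], [0.4963, 0.0768], [0.4583, 0.1778]]
```

View pics/z.png

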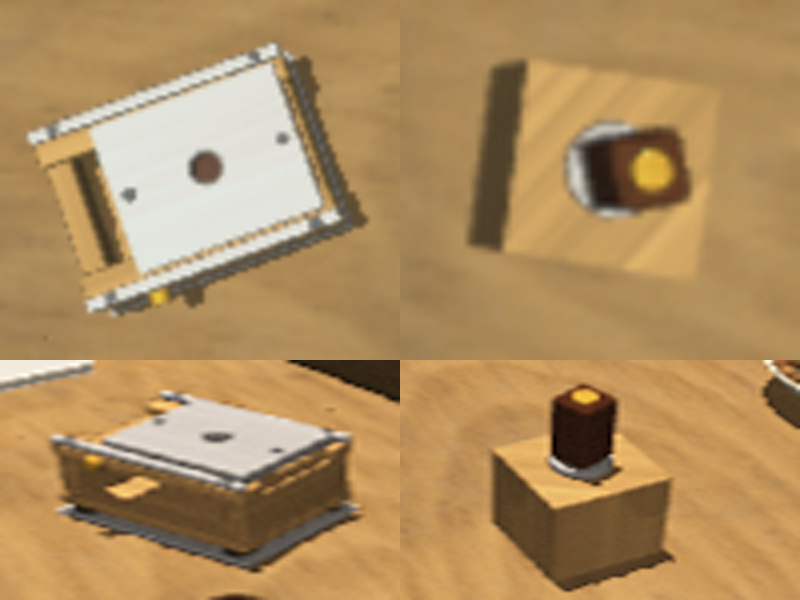

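The zoom shows the bore at top pixel (251.5,227), which is world (0.519,0.139), and the rod's yellow top at (431.6,258.3), which is world (0.463,-0.185). The handle's yaw is about 8°. I'll move over the rod and look with the wrist camera.

Emit:
{"fn": "pendant", "kwargs": {
  "offsets": [
    [[-0.045, -0.03, -0.006], [0, 0, 0]],
    [[-0.045, -0.03, -0.006], [0, 0, 0]],
    [[-0.045, -0.03, -0.006], [0, 0, 0]],
    [[-0.045, -0.03, -0.006], [0, 0, 0]],
    [[-0.045, -0.03, -0.006], [0, 0, 0]],
    [[-0.045, -0.03, -0.006], [0, 0, 0]],
    [[-0.045, -0.03, -0.006], [0, 0, 0]],
    [[-0.045, -0.03, -0.006], [0, 0, 0]],
    [[-0.04, -0.02, 0], [0, 0, 0]]
  ],
  "aperture": 0.06
}}

```text
time: 1.23
eef_pos: [0.5001, 0.2492, 0.2516]
ee_rot: [0.0, 0.153, 0.988, 0.0]
force: [-0.4, 1.1, 0.1]
opening: 0.0601
grip_force: 0.0
```

Emit:
{"fn": "pendant", "kwargs": {
  "offsets": [
    [[0, 0, 0], [0, 0, 0.188]],
    [[0, 0, 0], [0, 0, 0.188]],
    [[0, 0, 0], [0, 0, 0.188]],
    [[0, 0, 0], [0, 0, 0.188]],
    [[0, 0, 0], [0, 0, 0.188]],
    [[0, 0, 0], [0, 0, 0.188]]
  ]
}}

```text
time: 1.98
eef_pos: [0.4986, 0.2513, 0.2507]
ee_rot: [-0.0, 0.658, 0.753, -0.0]
force: [-0.1, 0.1, -0.6]
opening: 0.0599
grip_force: 0.0
```

Run:
```python
from h import *
m=camera_model('wrist'); print(m, proj(m,[.519,.139,.07]), proj(m,get_state()['eef_pos']))
cv2.imwrite('pics/w1.png',read_camera('wrist')[:,:,::-1])
```

```text
{'fx': 290.2728948023197, 'fy': 290.2728948023197, 'cx': 322.060991331935, 'cy': 196.26565714067536, 'position': array([0.48636452, 0.33150401, 0.4221202 ]), 'attitude': array([ 0.98508005, -0.1587037 , -0.01035929,  0.06575042])} (np.float64(327.152459788789), np.float64(251.06845022971106)) (np.float64(324.4174713296281), np.float64(231.98662736633847))
```

Emit:
{"fn": "pendant", "kwargs": {
  "offsets": [
    [[-0.053, -0.0115, 0], [0, 0, 0]],
    [[-0.053, -0.0115, 0], [0, 0, 0]],
    [[-0.053, -0.0115, 0], [0, 0, 0]],
    [[-0.053, -0.0115, 0], [0, 0, 0]],
    [[-0.053, -0.0115, 0], [0, 0, 0]],
    [[-0.053, -0.0115, 0], [0, 0, 0]],
    [[-0.053, -0.0115, 0], [0, 0, 0]],
    [[-0.056, -0.013, 0], [0, 0, 0]],
    [[0, 0, 0], [0, 0, 0]]
  ]
}}

```text
time: 3.15
eef_pos: [0.4644, -0.1893, 0.2513]
ee_rot: [0.0, 0.658, 0.753, -0.0]
force: [-0.1, 0.5, -0.0]
opening: 0.06
grip_force: 0.0
```

Run:
```python
from h import *
import json
m=camera_model('wrist'); print(proj(m,[.463,-.185,.12]))
im=read_camera('wrist')[:,:,::-1]
np.save('w2.npy',m,allow_pickle=True)
cv2.imwrite('pics/w2.png',im)
cv2.imwrite('pics/w12.png',cv2.resize(np.hstack([cv2.imread('pics/w1.png'),im]),(800,250),interpolation=cv2.INTER_AREA))
```

```text
(np.float64(322.76529822461947), np.float64(175.40710922363468))
```

View pics/w12.png

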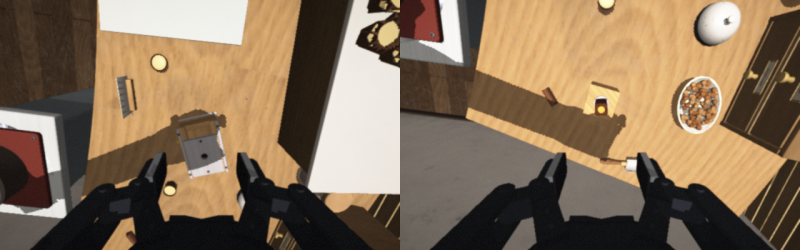

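The wrist view shows the rod at about (323,170) and the bore in the first frame at about (326,248). Next I measure both precisely.

Run:
```python
from h import *
w1=cv2.imread('pics/w1.png');w2=cv2.imread('pics/w2.png')
A=cv2.resize(w1[205:305,270:370],(400,400),interpolation=cv2.INTER_CUBIC)
B=cv2.resize(w2[120:200,283:363],(400,400),interpolation=cv2.INTER_CUBIC)
cv2.imwrite('pics/z2.png',np.hstack([A,B]))
m2=np.load('w2.npy',allow_pickle=True).item()
m1=dict(m2); m1.update(position=np.array([0.48636452,0.33150401,0.4221202]),attitude=np.array([0.98508005,-0.1587037,-0.01035929,0.06575042]))
hsv=cv2.cvtColor(w2,cv2.COLOR_BGR2HSV)
mk=np.zeros(hsv.shape[:2],np.uint8); mk[150:195,300:345]=cv2.inRange(hsv,(15,150,170),(35,255,255))[150:195,300:345]
M=cv2.moments(mk,True); print(M['m00']); u,v=M['m10']/M['m00'],M['m01']/M['m00']; print(u,v,onz(m2,u,v,.12))
```

```text
84.0
321.6190476190476 175.63095238095238 [ 0.46181445 -0.18541012  0.12      ]
```

View pics/z2.png

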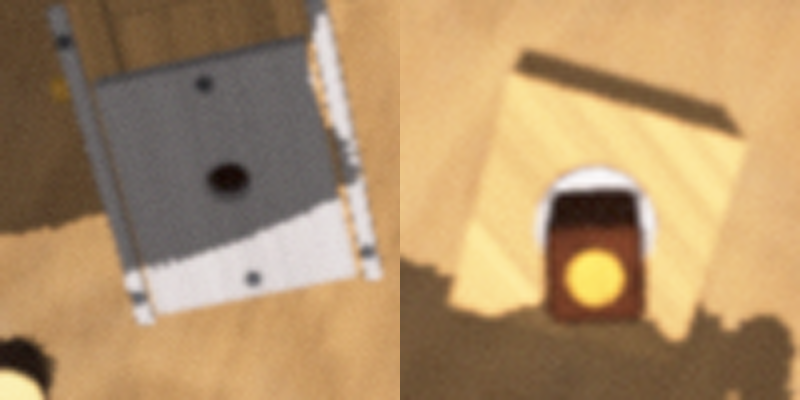

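Handle edges line up with the image axes, so the yaw is right. The bore in the first frame sits at (327.2,249.8), agreeing with the top-camera estimate to about 1.5 mm. Now descending to grip.

Emit:
{"fn": "pendant", "kwargs": {
  "offsets": [
    [[0.004, -0.0017, 0.02], [0, 0, 0]],
    [[0, 0, 0.045], [0, 0, 0]],
    [[0, 0, 0.045], [0, 0, 0]],
    [[0, 0, 0.037], [0, 0, 0]],
    [[0, 0, 0.02], [0, 0, 0]],
    [[0, 0, 0], [0, 0, 0]]
  ],
  "aperture": 0.06
}}

```text
time: 3.95
eef_pos: [0.4626, -0.1792, 0.0827]
ee_rot: [-0.001, 0.655, 0.756, -0.001]
force: [0.7, 0.4, -0.1]
opening: 0.0597
grip_force: 0.0
```

Emit:
{"fn": "pendant", "kwargs": {
  "offsets": [
    [[0, 0, 0], [0, 0, 0]],
    [[0, 0, 0], [0, 0, 0]],
    [[0, 0, 0], [0, 0, 0]],
    [[0, 0, 0], [0, 0, 0]],
    [[0, 0, 0], [0, 0, 0]],
    [[0, 0, 0], [0, 0, 0]]
  ],
  "aperture": 0.0,
  "squeeze": 80
}}

```text
time: 4.7
eef_pos: [0.4643, -0.1808, 0.0854]
ee_rot: [0.0, 0.656, 0.755, 0.001]
force: [-2.6, 1.0, 8.5]
opening: 0.019
grip_force: 78.0
```

Run:
```python
from h import *
m2=np.load('w2.npy',allow_pickle=True).item()
m2.update(position=np.array([0.48636452,0.33150401,0.4221202]),attitude=np.array([0.98508005,-0.1587037,-0.01035929,0.06575042]))
print(onz(m2,327.2,249.75,.07), onz(camera_model('top'),251.5,227,.07))
s=get_state();print(s['eef_pos'],s['force'],s['wrist_torque'])
```

```text
[0.51878542 0.14100462 0.07      ] [0.51947583 0.13815097 0.07      ]
[ 0.46432201 -0.18077292  0.08543418] [-2.60723945  0.98129852  8.45168658] [0.18282499 0.56316727 0.03906084]
```

Emit:
{"fn": "pendant", "kwargs": {
  "offsets": [
    [[0, 0, -0.01], [0, 0, 0]],
    [[0, 0, -0.01], [0, 0, 0]],
    [[0, 0, -0.02], [0, 0, 0]],
    [[0, 0, -0.025], [0, 0, 0]],
    [[0, 0, -0.03], [0, 0, 0]],
    [[0, 0, -0.03], [0, 0, 0]],
    [[0, 0, -0.02], [0, 0, 0]],
    [[0, 0, 0], [0, 0, 0]],
    [[0, 0, 0], [0, 0, 0]]
  ]
}}

```text
time: 5.82
eef_pos: [0.4632, -0.1806, 0.2285]
ee_rot: [-0.0, 0.656, 0.755, -0.0]
force: [-0.1, 0.7, -1.8]
opening: 0.0189
grip_force: 78.6
```

Run:
```python
from h import *
s=get_state();print(s['eef_pos'],s['ee_rot'],s['force'],s['wrist_torque'])
m=camera_model('side');p=s['eef_pos']
u,v=map(int,proj(m,p)); print(u,v)
im=read_camera('side')[:,:,::-1]; t=read_camera('top')[:,:,::-1]; w=read_camera('wrist')[:,:,::-1]
for n,i in(('s',im),('t',t),('w',w)): cv2.imwrite(f'pics/{n}3.png',i)
cv2.imwrite('pics/z3.png',np.hstack([cv2.resize(im[v-60:v+60,u-60:u+60],(400,400),interpolation=2),cv2.resize(w[130:290,242:402],(400,400),interpolation=2)]))
```

```text
[ 0.46318241 -0.18058964  0.22851505] [-3.19689959e-04  6.55919847e-01  7.54830471e-01 -1.13705047e-04] [-0.06687439  0.74672336 -1.77698021] [-0.02154815  0.0111378  -0.0117936 ]
346 177
```

View pics/z3.png

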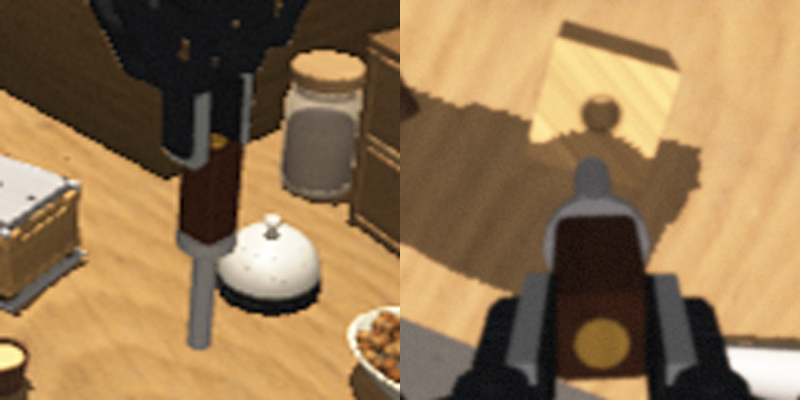

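The side view (left) shows the rod held, looking upright, with the fingertips over only the upper part of the handle. The wrist view (right) shows the yellow top at (322.8,267.2). I'll triangulate to get the rod's offset from the TCP.

Run:
```python
from h import *
ms,mt,mw=[camera_model(n) for n in('side','top','wrist')]
def tri(*rs):
    A=np.zeros((3,3));b=np.zeros(3)
    for p,d in rs:
        d=d/np.linalg.norm(d);P=np.eye(3)-np.outer(d,d);A+=P;b+=P@p
    x=np.linalg.solve(A,b); return x,[np.linalg.norm(np.cross(x-p,d))/np.linalg.norm(d) for p,d in rs]
print('dot',tri(ray(ms,351.4,159.5),ray(mw,322.8,267.2)))
for z in(.07,.08,.09,.1,.11,.12,.13,.14,.15): print(z,proj(ms,[.463,-.183,z]),proj(mw,[.463,-.183,z]))
for z in(.2,.21,.22,.23,.24,.25,.26):print(z,proj(ms,[.463,-.183,z]),proj(mw,[.463,-.183,z]))
print('TCP',get_state()['eef_pos'], proj(ms,get_state()['eef_pos']))
# shaft axis & contour in side
s=cv2.imread('pics/s3.png'); hsv=cv2.cvtColor(s,cv2.COLOR_BGR2HSV)
for r in range(190,224,3):
    row=s[r,336:358]; print(r,row.sum(1).tolist())
```

```text
dot (array([ 0.46423204, -0.18658192,  0.26272869]), [np.float64(0.0019379918158631071), np.float64(0.001937991815863076)])
0.07 (np.float64(343.7752919212201), np.float64(253.36280581297586)) (np.float64(323.2400245593431), np.float64(175.5719583407187))
0.08 (np.float64(343.96479446490434), np.float64(249.23874016604054)) (np.float64(323.26283205282175), np.float64(177.73628457082006))
0.09 (np.float64(344.15754653258267), np.float64(245.0439564695617)) (np.float64(323.2869921401384), np.float64(180.02896573502082))
0.1 (np.float64(344.3536324296431), np.float64(240.77662002017453)) (np.float64(323.31262882114686), np.float64(182.46176884911355))
0.11 (np.float64(344.55313940319644), np.float64(236.4348320950143)) (np.float64(323.33988173049204), np.float64(185.04794459866508))
0.12 (np.float64(344.75615777151484), np.float64(232.0166271348004)) (np.float64(323.3689086819971), np.float64(187.8024687896354))
0.13 (np.float64(344.96278106036544), np.float64(227.51996977686377)) (np.float64(323.39988872665117), np.float64(190.74233253737845))
0.14 (np.float64(345.17310614667133), np.f
[... 1932 characters left out ...]
 76, 40, 55]
208 [496, 480, 478, 486, 495, 494, 423, 289, 300, 319, 321, 324, 302, 291, 391, 469, 466, 441, 320, 114, 60, 41]
211 [458, 473, 482, 479, 486, 495, 414, 271, 304, 322, 324, 315, 292, 314, 429, 505, 486, 481, 487, 479, 468, 471]
214 [462, 469, 472, 469, 470, 430, 332, 274, 315, 320, 323, 323, 287, 346, 451, 480, 490, 502, 499, 478, 468, 470]
217 [472, 463, 465, 475, 484, 449, 354, 288, 316, 322, 316, 311, 267, 372, 471, 469, 475, 487, 495, 504, 505, 494]
220 [473, 470, 482, 482, 482, 456, 353, 286, 311, 322, 313, 291, 294, 387, 455, 463, 459, 452, 448, 457, 473, 486]
223 [511, 490, 474, 476, 493, 496, 497, 495, 497, 497, 492, 484, 481, 476, 478, 467, 476, 472, 475, 454, 460, 474]
```

Run:
```python
from h import *
w=cv2.imread('pics/w3.png').astype(int)
for r in (194,197,200,203,206,212,218,225,240,255,265,275):
    g=w[r,290:356]
    print(r,' '.join(f'{x:3d}' for x in (g[:,2]-0)))
```

```text
194 114 115 116 118 118 117 121 122 124 129 130 132 130 134 135 135 139 135 143 145 147 140 130 114 105  97  88  85  85  88  89  88 101 108 123 123 127 126 123 122 119 118 118 120 122 127 126 126 127 126 131 133 126 114 113 112 115 111 113 113 113 114 114 106 108 110
197 115 113 111 110 109 110 110 111 111 111 109 115 118 117 119 122 122 129 130 132 132 128 106  90  82  87  86  82  90  88  83  86  83  83  90 112 121 126 124 127 125 119 118 118 123 121 119 121 125 120 121 118 114 110 110 113 115 116 114 119 116 112 110 107 108 112
200 110 110 109 112 111 115 111 116 112 114 117 118 116 120 118 122 118 120 120 121 117 103  87  82  84  84  87  80  85  85  89  83  82  83  83  95 116 123 126 125 124 125 122 122 120 121 117 117 120 121 122 118 111 110 115 121 114 117 112 115 112 109 109 111 110 108
203 110 108 113 118 116 119 114 113 118 115 118 122 113 114 119 116 116 120 119 119 116 102  86  82  85  84  81  85  84  84  87  86  83  80  83  87  99 113 118 122 123 121 124 124 128 121 121 120 119 114 115 112 109 114 115 114 115 110 114 110 108 110 108 111 107 111
206 110 110 112 115 112 116 
[... 1415 characters left out ...]
  46  48  46  48  48  48  54  55  50  53  56  56  54  56  52  52  52  55  50  52  50  49  54  50  40  28  19  15  13  27  44  72  78  78  81  78  82  79  83  79  71
265  82  79  82  83  78  83  75  58  35  25  10  19  16  17  24  37  45  54  54  50  55  67  99 124 138 138 145 141 142 142 143 138 140 135 133 134 135 138 140 142 146 144 129  98  63  48  45  49  44  39  25  11  10  11  13  21  27  60  76  80  80  82  79  82  85  82
275  95  98  96 101  95  83  60  28  18  23  19  12  14  18  23  36  48  46  51  49  49  52  51  53  63  77 102 123 131 135 137 139 137 135 131 133 128 120 106  85  64  52  50  53  53  48  49  50  48  42  23  11  18  17  16  16  25  33  53  81  96  98  93 100  95  97
```

Run:
```python
from h import *
ms,mw=[camera_model(n) for n in('side','wrist')]
s=get_state();tool=rot(s['ee_rot'])
def tri(*rs):
    A=np.zeros((3,3));b=np.zeros(3)
    for p,d in rs:
        d=d/np.linalg.norm(d);P=np.eye(3)-np.outer(d,d);A+=P;b+=P@p
    return np.linalg.solve(A,b)
for a,b in(((345.4,220.8),(318.7,199.5)),((345.4,220.8),(318.7,201)),((351.4,159.5),(322.6,267.2))):
    x=tri(ray(ms,*a),ray(mw,*b)); print(x, 'tool frame',tool.T@(x-s['eef_pos']), 'reproj',np.array(proj(ms,x))-a,np.array(proj(mw,x))-b)
m=camera_model('side')
print('rest hole at top', onz(camera_model('top'),423,258,.066))
```

```text
[ 0.45955622 -0.18664117  0.14828969] tool frame [-0.00550934 -0.00420503  0.08001181] reproj [-0.33436441  0.06889372] [0.4815396  0.40384841]
[ 0.4593508  -0.18756062  0.14907291] tool frame [-0.00639106 -0.00453782  0.07922898] reproj [-0.07848742  0.01646776] [0.11323993 0.09469673]
[ 0.4641574  -0.18661184  0.26274891] tool frame [-0.0061101   0.00018815 -0.03445401] reproj [-1.22539466  0.46607946] [2.74126724 2.4820521 ]
rest hole at top [ 0.46385386 -0.18254683  0.066     ]
```

The tip sits at about (-6, -4.4) mm in the tool frame, so the rod is tilted about 1.7° about tool x. I'll carry it over the stand, take the tilt out, and look again.

Emit:
{"fn": "pendant", "kwargs": {
  "offsets": [
    [[0.045, 0.0145, 0], [0, 0, 0]],
    [[0.045, 0.0145, 0], [0, 0, 0]],
    [[0.045, 0.0145, 0], [0, 0, 0]],
    [[0.045, 0.0145, 0], [0, 0, 0]],
    [[0.045, 0.0145, 0], [0, 0, 0]],
    [[0.045, 0.0145, 0], [0, 0, 0]],
    [[0.045, 0.0145, 0], [0, 0, 0]],
    [[0, 0, 0.03], [-0.03, 0, 0]],
    [[0, 0, 0.02], [0, 0, 0]],
    [[0, 0, 0], [0, 0, 0]]
  ]
}}

```text
time: 7.22
eef_pos: [0.5194, 0.145, 0.1772]
ee_rot: [0.009, 0.656, 0.755, 0.009]
force: [-0.3, 0.4, -1.2]
opening: 0.0188
grip_force: 78.8
```

Emit:
{"fn": "pendant", "kwargs": {
  "offsets": [
    [[0, 0, 0], [0, 0, 0]],
    [[0, 0, 0], [0, 0, 0]],
    [[0, 0, 0], [0, 0, 0]]
  ]
}}

```text
time: 7.6
eef_pos: [0.5211, 0.1455, 0.1798]
ee_rot: [0.01, 0.656, 0.755, 0.012]
force: [-0.1, 0.2, -1.5]
opening: 0.0189
grip_force: 78.8
```

Run:
```python
from h import *
s=get_state();p=s['eef_pos'];print(p,s['ee_rot'],s['force'],s['wrist_torque'])
ms,mw,mt=[camera_model(n) for n in('side','wrist','top')]
np.save('m4.npy',mw)
im=read_camera('side')[:,:,::-1]; w=read_camera('wrist')[:,:,::-1]
cv2.imwrite('pics/s4.png',im);cv2.imwrite('pics/w4.png',w)
tip=p+rot(s['ee_rot'])@[-.006,-.002-.0024,.0795]
print('pred tip',tip,proj(ms,tip),proj(mw,tip))
cv2.imwrite('pics/z4.png',np.hstack([cv2.resize(im[120:220,230:330],(400,400),interpolation=2),cv2.resize(w[170:290,262:382],(400,400),interpolation=2)]))
```

```text
[0.5211131  0.14552852 0.17976032] [0.00998965 0.65591171 0.75467937 0.01179315] [-0.14247481  0.2420955  -1.45604273] [0.03894843 0.05476715 0.0210286 ]
pred tip [0.52002287 0.13934752 0.10015997] (np.float64(282.1683534934068), np.float64(161.1146081501531)) (np.float64(318.9342438021487), np.float64(200.54656352770755))
```

View pics/z4.png

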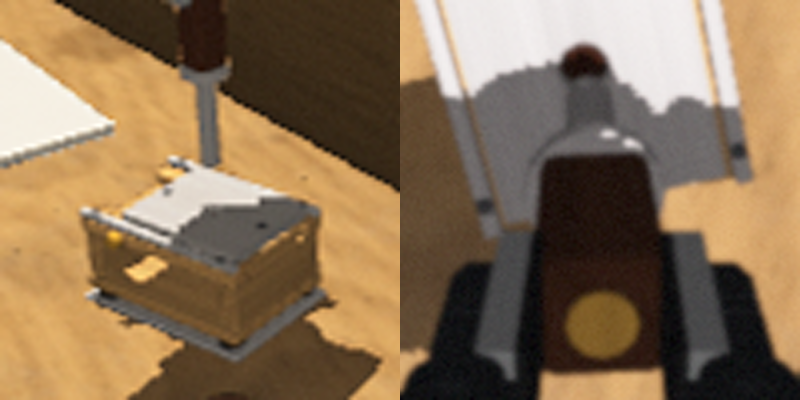

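The side view shows the rod upright above the shuttle. The wrist view shows the bore peeking out just behind the tip at about (317.3,187), with the shaft at column ~318. I'll compare these numerically.

Run:
```python
from h import *
mw=np.load('m4.npy',allow_pickle=True).item()
w=cv2.imread('pics/w4.png').astype(int)
for r in range(180,210,2): print(r,' '.join(f'{x:3d}' for x in w[r,300:336,2]), '|',' '.join(f'{x:3d}' for x in w[r,300:336,0]))
for b in([.519,.1395],[.520,.1395],[.519,.1415]):
    c=[proj(mw,[b[0]+.0075*np.cos(t),b[1]+.0075*np.sin(t),.07]) for t in np.linspace(0,6.28,40)]; c=np.array(c); print(b,c.min(0),c.max(0))
tip=[.5200,.13935,.1]
c=np.array([proj(mw,[tip[0]+.0062*np.cos(t),tip[1]+.0062*np.sin(t),.101]) for t in np.linspace(0,6.28,40)]);print('tip',c.min(0),c.max(0))
s=cv2.imread('pics/s4.png').astype(int)
for r in range(142,164,3): print(r,' '.join(f'{x:3d}' for x in s[r,272:296].sum(1)))
ms=camera_model('side'); print(proj(ms,[*tip[:2],.1]),proj(ms,[*tip[:2],.15]))
```

```text
180 242 242 241 240 240 237 234 233 236 235 236 238 239 235 234 233 232 232 234 233 234 236 238 238 238 239 238 238 238 239 239 239 241 240 238 240 | 238 238 237 235 235 233 229 229 230 229 231 232 233 230 229 228 226 226 228 228 230 231 233 234 233 235 234 232 233 235 234 233 237 235 234 235
182 243 240 240 239 240 237 234 234 234 234 235 235 234 231 223 210 200 197 206 216 226 231 236 238 239 237 237 237 237 238 239 239 240 240 239 240 | 238 237 235 234 235 233 229 229 229 229 230 230 230 225 215 199 190 184 195 206 217 226 230 232 233 233 233 233 232 233 233 233 235 234 234 235
184 242 242 241 239 239 240 237 233 232 233 228 213 185 153 118  90  88  87  91 101 118 159 202 229 237 238 238 237 237 238 238 237 239 239 238 239 | 236 238 236 235 234 235 231 228 229 229 222 202 175 135  94  59  55  50  55  69  96 145 190 223 232 234 233 231 233 233 234 232 234 234 233 234
186 240 241 241 240 240 238 236 234 231 220 179 121  80  68  62  40  35  46  52  59  69  80 109 162 212 232 237 236 236 236 237 238 237 239 239 239 | 236 237 236 235 234 231 231 228 226 212 169 105  48  28  22  14  11 
[... 3813 characters left out ...]
463 362 300 315 304 263 388 504 487 481 488 495 502 499 469 433 320  83
151 492 487 492 492 495 503 501 418 281 305 304 273 353 487 511 504 482 479 484 486 498 494 495 488
154 480 477 480 483 480 480 490 422 302 308 304 273 330 446 485 491 485 475 466 456 466 475 483 483
157 492 476 470 459 459 457 468 426 329 303 307 288 294 405 469 470 478 483 483 471 459 448 448 447
160 426 469 470 405 564 672 555 439 308 293 307 292 252 366 470 487 493 486 472 467 479 475 473 470
163 605 581 564 567 579 607 642 668 666 672 669 655 627 595 538 418 392 461 488 497 500 493 489 488
(np.float64(282.1636477864828), np.float64(161.17446559449564)) (np.float64(280.89520197349515), np.float64(142.55027186224447))
```

Tip ≈ (0.5197,0.1410), bore ≈ (0.5190,0.1398). I'll make a small correction, then descend carefully.

Emit:
{"fn": "pendant", "kwargs": {
  "offsets": [
    [[-0.0011, -0.0007, 0.008], [0, 0, 0]],
    [[0, 0, 0.008], [0, 0, 0]],
    [[0, 0, 0.006], [0, 0, 0]],
    [[0, 0, 0.003], [0, 0, 0]],
    [[0, 0, 0], [0, 0, 0]],
    [[0, 0, 0], [0, 0, 0]]
  ]
}}

```text
time: 8.45
eef_pos: [0.5211, 0.1444, 0.1543]
ee_rot: [0.01, 0.656, 0.755, 0.011]
force: [-0.4, 0.3, -1.8]
opening: 0.0187
grip_force: 78.8
```

Emit:
{"fn": "pendant", "kwargs": {
  "offsets": [
    [[0, 0, 0.002], [0, 0, 0]],
    [[0, 0, 0.002], [0, 0, 0]],
    [[0, 0, 0.002], [0, 0, 0]],
    [[0, 0, 0], [0, 0, 0]]
  ]
}}

```text
time: 8.95
eef_pos: [0.521, 0.1444, 0.1479]
ee_rot: [0.01, 0.656, 0.755, 0.011]
force: [0.3, -0.4, -2.0]
opening: 0.0191
grip_force: 78.8
```

Emit:
{"fn": "pendant", "kwargs": {
  "offsets": [
    [[0, 0, 0.001], [0, 0, 0]],
    [[0, 0, 0.001], [0, 0, 0]],
    [[0, 0, 0.001], [0, 0, 0]],
    [[0, 0, 0], [0, 0, 0]]
  ]
}}

```text
time: 9.45
eef_pos: [0.5212, 0.1444, 0.145]
ee_rot: [0.01, 0.656, 0.755, 0.011]
force: [-0.3, 0.4, -2.7]
opening: 0.0188
grip_force: 78.8
```

Emit:
{"fn": "pendant", "kwargs": {
  "offsets": [
    [[0, 0, 0.001], [0, 0, 0]],
    [[0, 0, 0.001], [0, 0, 0]],
    [[0, 0, 0.001], [0, 0, 0]],
    [[0, 0, 0], [0, 0, 0]]
  ]
}}

```text
time: 9.95
eef_pos: [0.5212, 0.1444, 0.142]
ee_rot: [0.01, 0.656, 0.755, 0.011]
force: [0.5, 0.3, -1.3]
opening: 0.0187
grip_force: 78.8
```

Emit:
{"fn": "pendant", "kwargs": {
  "offsets": [
    [[0, 0, 0.001], [0, 0, 0]],
    [[0, 0, 0.001], [0, 0, 0]],
    [[0, 0, 0.001], [0, 0, 0]],
    [[0, 0, 0.001], [0, 0, 0]],
    [[0, 0, 0.001], [0, 0, 0]],
    [[0, 0, 0.001], [0, 0, 0]]
  ]
}}

```text
time: 10.7
eef_pos: [0.5217, 0.1446, 0.1364]
ee_rot: [0.01, 0.656, 0.755, 0.012]
force: [-0.3, -0.2, 2.4]
opening: 0.019
grip_force: 79.3
```

Emit:
{"fn": "pendant", "kwargs": {
  "offsets": [
    [[0, 0, 0.0012], [0, 0, 0]],
    [[0, 0, 0.0012], [0, 0, 0]],
    [[0, 0, 0.0012], [0, 0, 0]],
    [[0, 0, 0.0012], [0, 0, 0]],
    [[0, 0, 0.0012], [0, 0, 0]],
    [[0, 0, 0.0012], [0, 0, 0]]
  ]
}}

```text
time: 11.45
eef_pos: [0.5221, 0.1447, 0.1297]
ee_rot: [0.01, 0.656, 0.755, 0.012]
force: [-1.5, -0.7, 7.1]
opening: 0.0186
grip_force: 79.8
```

Emit:
{"fn": "pendant", "kwargs": {
  "offsets": [
    [[0, -0.00012, 0.0012], [0, 0, 0]],
    [[0, -0.00012, 0.0012], [0, 0, 0]],
    [[0, -0.00012, 0.0012], [0, 0, 0]],
    [[0, -0.00012, 0.0012], [0, 0, 0]],
    [[0, -0.00012, 0.0012], [0, 0, 0]],
    [[0, -0.00012, 0.0012], [0, 0, 0]]
  ]
}}

```text
time: 12.2
eef_pos: [0.5219, 0.1447, 0.1225]
ee_rot: [0.01, 0.656, 0.755, 0.012]
force: [-1.6, -0.4, 7.2]
opening: 0.0188
grip_force: 79.8
```

Emit:
{"fn": "pendant", "kwargs": {
  "offsets": [
    [[0, -0.00005, 0.0012], [0, 0, 0]],
    [[0, -0.00005, 0.0012], [0, 0, 0]],
    [[0, -0.00005, 0.0012], [0, 0, 0]],
    [[0, -0.00005, 0.0012], [0, 0, 0]]
  ]
}}

```text
time: 12.7
eef_pos: [0.5219, 0.1447, 0.1178]
ee_rot: [0.01, 0.656, 0.755, 0.012]
force: [-0.9, -0.5, 6.7]
opening: 0.0186
grip_force: 79.8
```

Emit:
{"fn": "pendant", "kwargs": {
  "offsets": [
    [[0, -0.00005, 0.001], [0, 0, 0]],
    [[0, -0.00005, 0.001], [0, 0, 0]],
    [[0, -0.00005, 0.001], [0, 0, 0]],
    [[0, -0.00005, 0.001], [0, 0, 0]]
  ]
}}

```text
time: 13.2
eef_pos: [0.5218, 0.1447, 0.1138]
ee_rot: [0.01, 0.656, 0.755, 0.012]
force: [-0.7, 0.0, 5.8]
opening: 0.019
grip_force: 79.8
```

Emit:
{"fn": "pendant", "kwargs": {
  "offsets": [
    [[0, -0.00003, 0.001], [0, 0, 0]],
    [[0, -0.00003, 0.001], [0, 0, 0]],
    [[0, -0.00003, 0.001], [0, 0, 0]]
  ]
}}

```text
time: 13.58
eef_pos: [0.5218, 0.1447, 0.1107]
ee_rot: [0.01, 0.656, 0.755, 0.012]
force: [-0.3, 0.2, 6.7]
opening: 0.0185
grip_force: 79.8
```

Emit:
{"fn": "pendant", "kwargs": {
  "offsets": [
    [[0, -0.00003, 0.001], [0, 0, 0]],
    [[0, -0.00003, 0.001], [0, 0, 0]]
  ]
}}

```text
time: 13.82
eef_pos: [0.5218, 0.1447, 0.1088]
ee_rot: [0.01, 0.656, 0.755, 0.012]
force: [-1.3, -0.9, 7.8]
opening: 0.0191
grip_force: 80.0
```

Emit:
{"fn": "pendant", "kwargs": {
  "offsets": [
    [[0, -0.00002, 0.0008], [0, 0, 0]],
    [[0, 0, 0], [0, 0, 0]]
  ]
}}

```text
time: 14.08
eef_pos: [0.522, 0.1448, 0.1083]
ee_rot: [0.01, 0.656, 0.755, 0.012]
force: [-1.5, 0.0, 10.6]
opening: 0.0187
grip_force: 80.2
```

Emit:
{"fn": "pendant", "kwargs": {
  "offsets": [
    [[0, -0.00002, 0.0008], [0, 0, 0]],
    [[0, 0, 0], [0, 0, 0]]
  ]
}}

```text
time: 14.32
eef_pos: [0.5222, 0.1449, 0.1077]
ee_rot: [0.01, 0.656, 0.755, 0.013]
force: [-1.4, 0.4, 11.3]
opening: 0.0189
grip_force: 80.4
```

Emit:
{"fn": "pendant", "kwargs": {
  "offsets": [
    [[0, -0.00002, 0.0008], [0, 0, 0]],
    [[0, 0, 0], [0, 0, 0]]
  ]
}}

```text
time: 14.58
eef_pos: [0.5223, 0.145, 0.1072]
ee_rot: [0.01, 0.656, 0.755, 0.013]
force: [-2.3, -0.1, 13.5]
opening: 0.0186
grip_force: 80.7
```

Emit:
{"fn": "pendant", "kwargs": {
  "offsets": [
    [[0, -0.00002, 0.0008], [0, 0, 0]],
    [[0, 0, 0], [0, 0, 0]]
  ]
}}

```text
time: 14.82
eef_pos: [0.5225, 0.145, 0.1066]
ee_rot: [0.01, 0.656, 0.755, 0.013]
force: [-2.5, -0.9, 15.2]
opening: 0.0188
grip_force: 80.9
```

The force rises at 4 N/mm with about 17 N applied, which is the rubber feet: the puck is on the hard stop. The tip is ~39 mm below the mouth. Retract now.

Emit:
{"fn": "pendant", "kwargs": {
  "offsets": [
    [[0, 0.0001, -0.004], [0, 0, 0]],
    [[0, 0.0002, -0.006], [0, 0, 0]],
    [[0, 0.0002, -0.008], [0, 0, 0]],
    [[0, 0.0003, -0.01], [0, 0, 0]],
    [[0, 0.0003, -0.01], [0, 0, 0]],
    [[0, 0.0003, -0.01], [0, 0, 0]],
    [[0, 0.0003, -0.015], [0, 0, 0]],
    [[0, 0, -0.03], [0, 0, 0]],
    [[0, 0, -0.03], [0, 0, 0]],
    [[0, 0, 0], [0, 0, 0]]
  ]
}}

```text
time: 16.08
eef_pos: [0.5205, 0.1445, 0.2306]
ee_rot: [0.011, 0.656, 0.755, 0.013]
force: [-0.4, 0.3, -1.8]
opening: 0.0187
grip_force: 78.8
```

Run:
```python
from h import *
s=get_state();print(s['eef_pos'],s['ee_rot'])
im=read_camera('side')[:,:,::-1]; t=read_camera('top')[:,:,::-1]
cv2.imwrite('pics/s5.png',im);cv2.imwrite('pics/t5.png',t)
p=proj(camera_model('side'),s['eef_pos']);print(p)
cv2.imwrite('pics/z5.png',np.hstack([cv2.resize(im[90:210,230:330],(400,480),interpolation=2),cv2.resize(t[230:290,390:456],(396,480),interpolation=2)]))
```

```text
[0.52045586 0.14447565 0.23058116] [0.01059023 0.6558884  0.75466382 0.01344486]
(np.float64(277.7366597398758), np.float64(109.16166656567655))
```

View pics/z5.png

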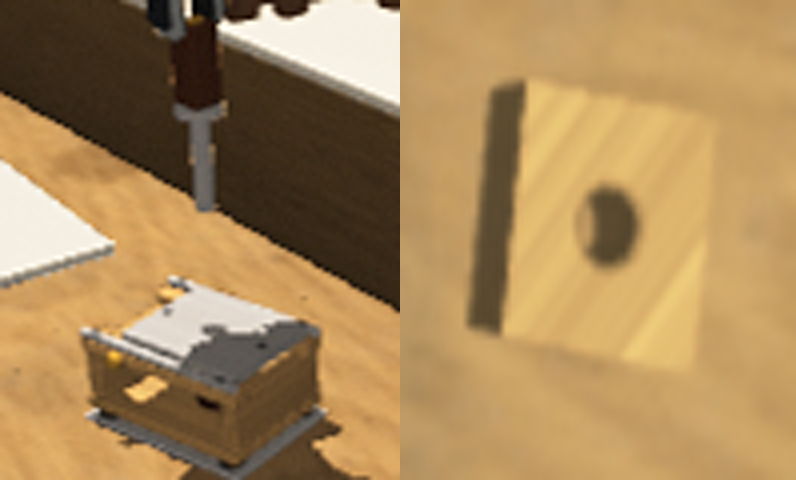

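The side view shows the puck standing on the base, visible as the dark shape in the bridge opening at crop (207,402). The top view shows the empty rest hole at crop (609,227), which is pixel (424.9,258.4). Next I locate the hole and work out the return move.

Run:
```python
from h import *
mt=camera_model('top'); h1=onz(mt,424.9,258.4,.066)
s=get_state(); m2=np.load('w2.npy',allow_pickle=True).item()
# wrist pose at z3: rebuild from tool-to-camera offset
mw=camera_model('wrist'); T=rot(s['ee_rot']); off=T.T@(mw['position']-s['eef_pos']); dR=T.T@rot(mw['attitude'])
T3=rot([0,.65592,.75483,0]); m3=dict(mw); m3['position']=np.array([.46307,-.18059,.22830])+T3@off; m3['attitude']=T3@dR
h2=onz(m3,321.6,175.2,.066); print(h1,h2)
h=(h1+h2)/2; tgt=h[:2]-[-.0018,-.0046]; d=np.array([*(tgt-s['eef_pos'][:2]),0]); print(tgt,d,T.T@d)
w=cv2.imread('pics/w3.png'); print([' '.join(str(x) for x in w[r,305:340,2]) for r in (170,173,175,177,180)])
```

```text
[ 0.46313049 -0.18610074  0.066     ] [ 0.46145519 -0.1838327   0.066     ]
[ 0.46409284 -0.18036672] [-0.05490687 -0.32451093  0.        ] [-0.31366598 -0.09963134 -0.00305882]
['246 246 246 245 243 241 241 241 241 238 228 205 170 153 168 190 200 203 198 184 171 159 172 208 233 242 245 244 246 248 250 250 250 249 249', '246 247 246 246 246 243 243 239 228 195 145 116 105 106 110 113 112 112 111 109 106 104 97 105 157 210 237 246 246 245 245 248 249 250 250', '246 247 246 245 246 246 245 241 224 179 125 101 101 102 110 111 112 112 112 110 106 100 93 100 134 189 232 245 247 246 246 245 246 248 250', '246 246 246 247 246 246 245 243 231 197 138 102 99 101 107 111 112 114 109 108 106 103 94 104 152 206 236 246 247 248 247 247 246 245 247', '246 246 246 246 245 245 244 245 242 233 207 160 110 96 96 100 101 99 94 106 103 112 137 184 225 240 248 249 250 249 248 247 247 247 246']
```

Emit:
{"fn": "pendant", "kwargs": {
  "offsets": [
    [[-0.0448, -0.01423, 0], [0, 0, 0]],
    [[-0.0448, -0.01423, 0], [0, 0, 0]],
    [[-0.0448, -0.01423, 0], [0, 0, 0]],
    [[-0.0448, -0.01423, 0], [0, 0, 0]],
    [[-0.0448, -0.01423, 0], [0, 0, 0]],
    [[-0.0448, -0.01423, 0], [0, 0, 0]],
    [[-0.0448, -0.01423, 0], [0, 0, 0]],
    [[0, 0, 0.03], [0, 0, 0]],
    [[0, 0, 0.02], [0, 0, 0]],
    [[0, 0, 0], [0, 0, 0]]
  ]
}}

```text
time: 17.42
eef_pos: [0.4641, -0.1798, 0.1729]
ee_rot: [0.008, 0.656, 0.755, 0.01]
force: [0.0, -0.1, -1.8]
opening: 0.0189
grip_force: 78.8
```

Emit:
{"fn": "pendant", "kwargs": {
  "offsets": [
    [[0, 0, 0.01], [0, 0, 0]],
    [[0, 0, 0], [0, 0, 0]],
    [[0, 0, 0], [0, 0, 0]],
    [[0, 0, 0], [0, 0, 0]]
  ]
}}

```text
time: 17.92
eef_pos: [0.4663, -0.1801, 0.1651]
ee_rot: [0.01, 0.656, 0.755, 0.012]
force: [-0.0, -0.7, -1.6]
opening: 0.019
grip_force: 78.8
```

Run:
```python
from h import *
s=get_state();p=s['eef_pos'];print(p)
ms,mw=camera_model('side'),camera_model('wrist')
w=read_camera('wrist')[:,:,::-1]; im=read_camera('side')[:,:,::-1]
cv2.imwrite('pics/w6.png',w);cv2.imwrite('pics/s6.png',im)
tip=p+[-.0018,-.0046,-.0796]; print(proj(mw,tip),proj(ms,tip))
cv2.imwrite('pics/z6.png',np.hstack([cv2.resize(im[190:310,300:400],(400,480),interpolation=2),cv2.resize(w[150:270,272:372],(400,480),interpolation=2)]))
```

```text
[ 0.46632662 -0.1800681   0.16514853]
(np.float64(318.4360507658706), np.float64(198.79898915543947)) (np.float64(345.31447390559424), np.float64(247.1065947246206))
```

View pics/z6.png

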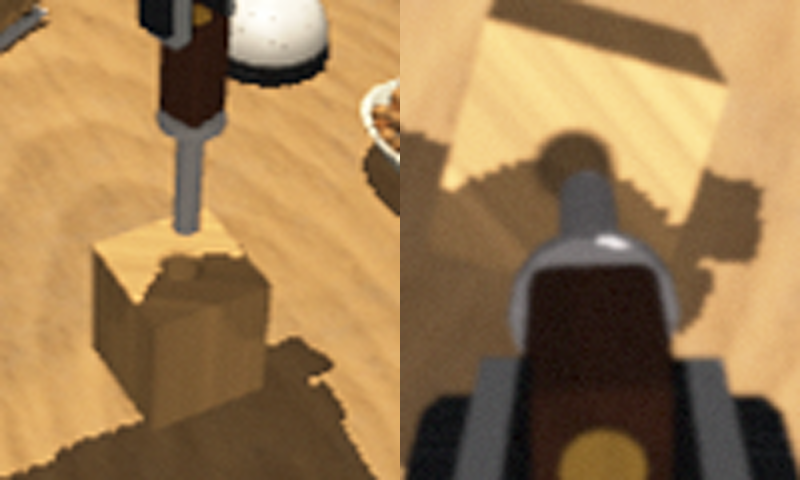

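The wrist view shows the hole centre at column ~315.8 (rim top at row ~182.5) and the tip at column ~319, so the tip is about 2.5 mm too far in +x. Computing the fix.

Run:
```python
from h import *
mw=camera_model('wrist'); s=get_state(); T=rot(s['ee_rot'])
hs=[]
for b in([.463,-.185],[.4615,-.185],[.463,-.183],[.4615,-.183]):
    c=np.array([proj(mw,[b[0]+.011*np.cos(t),b[1]+.011*np.sin(t),.066]) for t in np.linspace(0,6.28,40)]); print(b,c.min(0),c.max(0))
tip=s['eef_pos']+[-.0018,-.0046,-.0796]
c=np.array([proj(mw,[tip[0]+.0062*np.cos(t),tip[1]+.0062*np.sin(t),tip[2]+.001]) for t in np.linspace(0,6.28,40)]); print(tip,c.min(0),c.max(0))
w=cv2.imread('pics/w6.png')
for r in(181,183,185,188,190,192,194,196,200): print(r,' '.join(f'{x:3d}' for x in w[r,300:336,2]))
```

```text
[0.463, -0.185] [305.29608844 181.70716047] [327.81523544 203.16430942]
[0.4615, -0.185] [303.76593376 181.51102634] [326.29789283 202.9810308 ]
[0.463, -0.183] [305.54536642 179.71869449] [328.11260435 201.26976608]
[0.4615, -0.183] [304.01198329 179.52135582] [326.59208835 201.0853752 ]
[ 0.46442177 -0.18466814  0.08542022] [311.6375431  192.68517214] [325.25567296 205.56780028]
181 239 239 242 244 244 244 244 242 243 245 246 244 243 241 239 239 237 238 238 240 243 244 245 243 243 244 246 247 248 249 248 248 248 247 246 245
183 240 239 239 239 242 244 244 240 235 226 208 185 164 145 138 134 136 145 159 176 197 220 235 241 243 244 243 244 246 247 249 248 248 248 247 246
185 240 239 239 238 238 237 231 210 181 141 114  95  87  86  88  88  87  88  89  91 108 137 167 202 230 241 243 243 243 245 247 248 249 248 248 248
188 243 240 238 237 230 210 173 126  91  87  87  87  87  85  87  88  86  90  86  85  83  81  91 121 173 218 236 244 244 243 243 244 246 248 249 249
190 219 177 161 153 142 125 102  80  80  77  83  85  89  88  90  89  87  84  87  87  87  82  78  97 145 197 228 242 246 245 245 243 242 245 247 248
192 140 128 127 121 114 102  86  77  74  77  79  82  77  86  86  90  87  87  90  90  88  86  81  93 126 175 220 241 245 246 246 245 244 244 243 244
194 120 125 126 121 119 109  97  85  78  79  79  79  78  80  86  82  80  83  86  87  89  88  84  89 106 136 189 226 230 231 238 244 245 245 243 242
196 124 125 123 123 125 118 109  99  86  85  77  83  79  78  82  81  81  83  81  86  83  81  84  86  95 114 128 133 137 150 195 232 242 244 245 244
200 123 122 125 121 126 127 122 122 122 116 110 103  83  81  85  82  85  87  84  84  85  83  79  80  80  94 117 125 131 132 131 130 136 147 172 218
```

Emit:
{"fn": "pendant", "kwargs": {
  "offsets": [
    [[0.0009, -0.0027, 0], [0, 0, 0]],
    [[0, -0.0003, 0.01], [0, 0, 0]],
    [[0, -0.0002, 0.007], [0, 0, 0]],
    [[0, -0.0002, 0.006], [0, 0, 0]],
    [[0, -0.0001, 0.004], [0, 0, 0]],
    [[0, 0, 0], [0, 0, 0]],
    [[0, 0, 0], [0, 0, 0]]
  ]
}}

```text
time: 18.9
eef_pos: [0.4634, -0.1796, 0.1378]
ee_rot: [0.01, 0.656, 0.755, 0.011]
force: [-0.1, -0.0, -1.3]
opening: 0.0192
grip_force: 78.8
```

Emit:
{"fn": "pendant", "kwargs": {
  "offsets": [
    [[0, -0.0003, 0.01], [0, 0, 0]],
    [[0, -0.0003, 0.01], [0, 0, 0]],
    [[0, -0.0003, 0.01], [0, 0, 0]],
    [[0, -0.0003, 0.008], [0, 0, 0]],
    [[0, -0.0002, 0.006], [0, 0, 0]],
    [[0, 0, 0.003], [0, 0, 0]],
    [[0, 0, 0], [0, 0, 0]],
    [[0, 0, 0], [0, 0, 0]]
  ]
}}

```text
time: 19.9
eef_pos: [0.4635, -0.1796, 0.0909]
ee_rot: [0.01, 0.656, 0.755, 0.011]
force: [-0.3, 0.6, -1.8]
opening: 0.019
grip_force: 78.8
```

Emit:
{"fn": "pendant", "kwargs": {
  "offsets": [
    [[0, 0, 0.0015], [0, 0, 0]],
    [[0, 0, 0.0015], [0, 0, 0]],
    [[0, 0, 0.001], [0, 0, 0]],
    [[0, 0, 0.0007], [0, 0, 0]],
    [[0, 0, 0], [0, 0, 0]]
  ]
}}

```text
time: 20.52
eef_pos: [0.4634, -0.1795, 0.0859]
ee_rot: [0.01, 0.656, 0.755, 0.011]
force: [-0.1, 0.7, -2.3]
opening: 0.0186
grip_force: 78.8
```

Emit:
{"fn": "pendant", "kwargs": {
  "offsets": [
    [[0, 0, 0.0006], [0, 0, 0]],
    [[0, 0, 0], [0, 0, 0]]
  ]
}}

```text
time: 20.78
eef_pos: [0.4634, -0.1795, 0.0853]
ee_rot: [0.01, 0.656, 0.755, 0.011]
force: [0.5, -0.2, -1.9]
opening: 0.0188
grip_force: 78.8
```

Emit:
{"fn": "pendant", "kwargs": {
  "offsets": [
    [[0, 0, 0.0006], [0, 0, 0]],
    [[0, 0, 0], [0, 0, 0]]
  ]
}}

```text
time: 21.02
eef_pos: [0.4636, -0.1796, 0.0852]
ee_rot: [0.01, 0.656, 0.755, 0.011]
force: [-2.8, 2.0, 6.8]
opening: 0.0191
grip_force: 79.8
```

Emit:
{"fn": "pendant", "kwargs": {
  "offsets": [
    [[0, 0, 0.0006], [0, 0, 0]],
    [[0, 0, 0], [0, 0, 0]]
  ]
}}

```text
time: 21.28
eef_pos: [0.4638, -0.1796, 0.0852]
ee_rot: [0.01, 0.656, 0.755, 0.012]
force: [-6.8, 2.5, 14.1]
opening: 0.0188
grip_force: 80.8
```

Collar is seated. Back off the load, release and lift.

Emit:
{"fn": "pendant", "kwargs": {
  "offsets": [
    [[0, 0, -0.001], [0, 0, 0]],
    [[0, 0, 0], [0, 0, 0]]
  ]
}}

```text
time: 21.52
eef_pos: [0.4636, -0.1795, 0.0852]
ee_rot: [0.01, 0.656, 0.755, 0.011]
force: [-1.4, 0.5, 0.8]
opening: 0.019
grip_force: 79.3
```

Emit:
{"fn": "pendant", "kwargs": {
  "offsets": [
    [[0, 0, 0], [0, 0, 0]],
    [[0, 0, 0], [0, 0, 0]],
    [[0, 0, 0], [0, 0, 0]],
    [[0, 0, 0], [0, 0, 0]],
    [[0, 0, 0], [0, 0, 0]],
    [[0, 0, 0], [0, 0, 0]]
  ],
  "aperture": 0.06
}}

```text
time: 22.28
eef_pos: [0.4635, -0.1795, 0.0851]
ee_rot: [0.01, 0.656, 0.755, 0.011]
force: [0.7, -0.4, -0.5]
opening: 0.0599
grip_force: 0.0
```

Emit:
{"fn": "pendant", "kwargs": {
  "offsets": [
    [[0, 0, -0.02], [0, 0, 0]],
    [[0, 0, -0.03], [0, 0, 0]],
    [[0, 0, -0.04], [0, 0, 0]],
    [[0, 0, -0.04], [0, 0, 0]],
    [[-0.05, 0, -0.03], [0, 0, 0]],
    [[-0.06, 0, 0], [0, 0, 0]],
    [[-0.06, 0, 0], [0, 0, 0]],
    [[0, 0, 0], [0, 0, 0]],
    [[0, 0, 0], [0, 0, 0]]
  ]
}}

```text
time: 23.4
eef_pos: [0.4821, -0.3487, 0.2446]
ee_rot: [0.009, 0.656, 0.754, 0.011]
force: [0.9, 0.8, 0.0]
opening: 0.0599
grip_force: 0.0
```

Run:
```python
from h import *
a=read_camera('side')[:,:,::-1]; t=read_camera('top')[:,:,::-1]
cv2.imwrite('pics/s7.png',a);cv2.imwrite('pics/t7.png',t)
cv2.imwrite('pics/z7.png',np.vstack([cv2.resize(a[140:310,230:470],(800,340)[:1]+(300,),interpolation=2),np.hstack([cv2.resize(t[230:290,390:456],(330,300),interpolation=2),cv2.resize(t[120:290,200:460],(470,300),interpolation=2)])]))
```

```text
(no output)
```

View pics/z7.png

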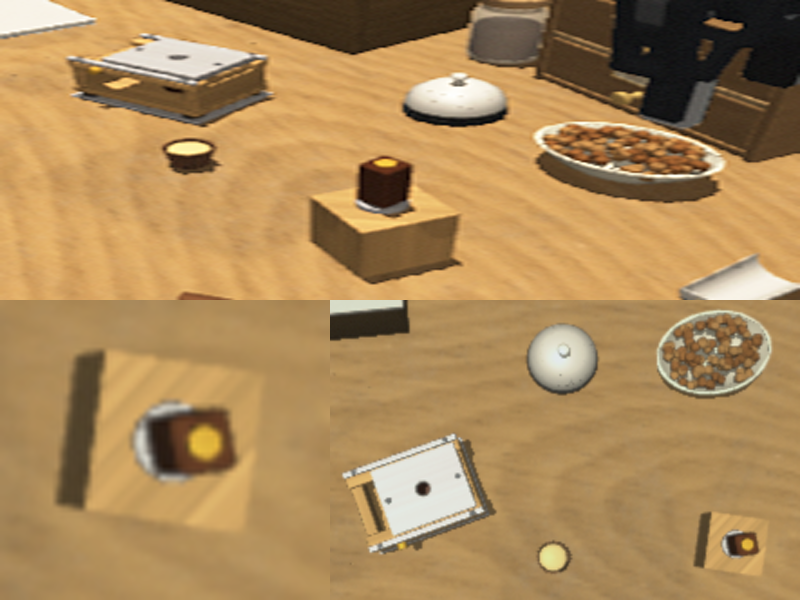

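The rod stands upright and home, with its collar flat on the block, and the bell, bowl and cup are where they were. The bore is clear, the puck has been driven out, and the robot is free of everything, so I'm handing in.

```bash
python3 -c "
from cell import hand_in; print(hand_in())"
```

```text
the job is handed in; nothing more can be done
None
```

The puck was driven out to its hard stop at about 17 N, the rod is back upright and fully home in its rest, the bell, bowl and cup were not moved, and I handed the job in at about 23.5 s.

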